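Lock the cutter's feed head and hold its pusher down

TASK

Get the vegetable cutter ready to feed: put the lock pin from the stand down through both ears of the hasp on the cutter, all the way to its collar, and let go of it. Then put the blue pusher down through the narrow feed slot until its collar sits on the slot's rim, against the spring of the gate inside, and finish while still gripping it and holding it fully down. Leave the dough scraper, lidded tub and spray bottle behind the work where they are.

Things in the scene. Friction and masses are not known exactly. Their poses are not given: they have to be found in the camera images.
- cutter: Fixed bench-top vegetable cutter, 170 x 180 mm over its base, 150 mm high: grey base, round aluminium drum, white or light-grey upright feed head (84 x 110 mm at the steel rim) with the feed slot in its top, dark hasp ears in front. Origin: centre of its underside on the worktop; x points from front (hasp) to back, y along the length of the slot, z up. It may stand left or right of the stand and be turned up to 0.35 rad.
- feed_slot (a point): Centre of the slot's mouth, at the top face of the steel rim (150 mm above the worktop). Axes as the cutter's. The straight vertical slot is 18 mm in x by 62 mm in y (2 mm wider in all than the pusher's blade each way), with a 3 mm chamfer round the mouth; the orange gate lies 65 mm below the rim.
- feed_gate (a joint): Orange spring gate inside the feed slot: 0 at rest (top 65 mm below the rim), grows in metres as it is pressed down; 0.020 when the pusher's collar sits on the rim. The spring pushes up with about 2.5 N at 0 and 7.5 N at 0.020 and lifts the pusher again if it is let go.
- pin_hole (a point): Centre of the hole's mouth in the top face of the upper hasp ear (103 mm above the worktop, 60 mm in front of the slot's centre). Axes as the cutter's. Both ears (8 mm thick, 42 mm wide in y, 46 mm long in x, the lower one's top 19 mm below) have vertical holes of 13 mm with a small chamfer, in line.
- stand: Fixed white plastic parts stand, 90 x 220 x 95 mm, open at front and back; pusher and pin hang upright in openings in its top plate, resting on their collars. Origin: centre of its underside; y along its length, z up.
- pusher: Loose blue pusher, about 0.17 kg, upright in the stand at first (at y = +45 mm of the stand). Origin: centre of the foot of its blade; z up along it. Blade 16 mm in x, 60 mm in y, 85 mm long (foot stepped in by 2 mm over the last 6 mm); collar 36 x 82 mm from z = 85 to 91 mm; grip block above it, 34 mm in x, 26 mm in y, from z = 91 to 136 mm. It works the same turned by half a turn.
- lock_pin: Loose lock pin, 0.08 kg, upright in the stand at first (at y = -65 mm of the stand). Origin: its lower tip; z up along it. Steel shank 10 mm in diameter and 45 mm long, the last 7 mm tapering to 5 mm; round collar of 26 mm from z = 45 to 49 mm; red flat grip above it, 26 mm in x, 14 mm in y, from z = 49 to 91 mm.
- dough_scraper: Flat half-round dough scraper with a blue grip edge, 90 x 123 x 8 mm, lies behind the work; bystander. Origin: underside.
- tub: White lidded food tub, 119 mm across, 51 mm high; bystander. Origin: underside.
- spray_bottle: White spray bottle with a green collar, 70 mm across, 194 mm high; bystander. Origin: underside.
Things that resemble listed ones, but are neither listed nor needed, are in the scene too. There is more than one size of the pusher; the job needs the smaller.

How it is judged (in metres and radians):
On the way, in this order (a step that is already met when the one before it is completed fails the run):
1. the lock pin is down through both ears of the hasp and let go (z of lock_pin in the frame of pin_hole below -0.04 m and horizontal distance between lock_pin and pin_hole below 0.006 m and angle between lock_pin's own z axis and vertical below 0.12 rad and contact force between the fingers and lock_pin below 0.3 N), for 0.2 s.
2. the pusher's blade is at least 30 mm inside the feed slot, with the pin in place (all of step 1 and horizontal distance between pusher and feed_slot below 0.005 m and angle between pusher's own z axis and vertical below 0.08 rad and z of pusher in the frame of feed_slot below -0.03 m), for 0.1 s.
At the end, for the whole second after the job is handed in: Pin untouched through both ears: collar within 5 mm of the ear, upright (0.12 rad), within 6 mm of centre. Pusher upright (0.08 rad), within 5 mm of the slot centre, collar within 4 mm of the rim, gate pressed over 15 mm, pusher still and gripped with over 2 N (all of step 1 and horizontal distance between pusher and feed_slot below 0.005 m and angle between pusher's own z axis and vertical below 0.08 rad and z of pusher in the frame of feed_slot below -0.081 m and value of joint feed_gate above 0.015 m and contact force between the fingers and pusher above 2 N and linear speed of pusher below 0.01 m/s); the arm keeps its last pose, push and grip.
It fails at once if the dough scraper is moved more than 30 mm (distance of dough_scraper from where it was at the start of the episode above 0.03 m).
It fails at once if the tub is moved more than 30 mm (distance of tub from where it was at the start of the episode above 0.03 m).
It fails at once if the spray bottle is moved more than 30 mm (distance of spray_bottle from where it was at the start of the episode above 0.03 m).
It also fails if it takes over 72 s, if anything falls off the work surface, if the arm or the gripper's body presses on something with over 40 N, if the wrist force passes 120 N, or if a joint passes its speed limit or range.

ROBOT

A 6-joint arm with a two-finger parallel gripper is mounted at the origin on a cart in front of the work surface, level with it; the furniture and walls round the work are solid. World frame = base frame: x ahead of the robot, y to its left, z up, the work surface at z = 0. Lengths are in mm, angles in rad, forces in N, time in s.
With the tool pointing down it reaches from about 300 to 775 mm from the base axis. Payload 14.6 kg.
Tool frame: the origin (TCP) lies at the very end of the fingers, on their centre line; the grasp point (between the pads) lies 19 mm behind it; z points along the fingers, y is the line along which they close (so a half turn about z gives the same grasp; the last joint's range is limited). The gripper opens to 94 mm and grips with 3 to 60 N. Pads are 16 mm wide; open, the fingers measure 119 mm over their backs; the gripper's body (75 mm by 177 mm) begins 78 mm behind the grasp point.
Start: joints at [1.085, 0.3, 1.521, -0, 1.321, -0.067], TCP at [223.662, 502.459, 205.446] pointing down, gripper open.
Joint ranges: [-3.03, 3.03], [-0.79, 2.21], [0.23, 2.52], [-1.04, 4.18], [0, 3.07], [-2.55, 2.55]. Speed limits (rad/s): [2.22, 2.22, 2.57, 3.14, 3.14, 3.14].

INTERFACE

Orientations are given as [roll, pitch, yaw] about the fixed x, y, z axes, in that order (R = Rz(yaw) Ry(pitch) Rx(roll)).
In Python, from cell import manip, optics gives the robot as it stands.
- The arm moves only by the shell command python3 -m crank 'ROWS' [FORCE]. ROWS is JSON, a list of rows, each a list of 7 numbers: the opening in per cent of the stroke, from 0 (shut) to 100 (fully open), then the shift along the tool's x, y, z in mm, then the turn, a rotation vector about the tool's x, y, z in rad. A call has 1 to 10 rows; each row is the pose to reach, as a shift and turn from the pose commanded when the call began, along the tool's axes at that moment; what a row does not reach only later rows make up. A row lasts 1/10 s, in which the tool goes at most 50 mm and 8.59 degrees, less where a joint would pass 70% of its speed; a pose out of reach is approached as far as the arm can. A call with a gripper value outside its range is refused whole. The fingers move at their own pace and stop on an object; FORCE is the grip in N (left out, the last holds). Time passes only in rows, so rows that repeat a pose let the fingers close. It gives the time, the measured TCP pose, the force, the opening and the grip force at its end, in the units of the state.
- manip.read_state(): the state, without advancing time (a new reading comes with each control period).
- optics.camera(name): name is "scene" or "side" or "wrist"; returns (picture, depth): 480x640x3 uint8, red, green, blue; 480x640 float32, mm along the optical axis (not along the pixel's ray), 0 where there is no reading.
- optics.calibration(name): a dict with "camera_matrix" (3x3 intrinsics, pixels), "k1" (the pictures are not rectified: a ray, as slopes to the right and down, at radius r is drawn at 1 + k1 r^2 times it, then the intrinsics apply), "R" (3x3) and "t" (3): a world point X has camera coordinates R X + t. Camera axes: x right, y down, z forward; pixel columns grow to the right and rows downward; lengths in mm; the calibration is good to about 2 mm. A picture is of the moment at which its call begins: read the wrist's pose just before it. calibration takes no time and is no camera call; for the wrist camera it gives the pose at the moment of the call.
- manip.sign_off(): hands the job in; it is judged then, once.
The state is a dict: "clock": time; "joints": joint angles; "qd": joint speeds; "effort": joint torques, N m; "eef_pos": TCP position; "eef_rot": TCP orientation; "wrist_force": force on the tool from outside, world axes, zero at the start; "moment": the same for the moment, N m; "finger_gap": finger opening in mm; "finger_force": force on a finger pad.
Only numpy, scipy, OpenCV 4.12 (cv2) and the standard library are available. Lean on these libraries where they do the work, as an engineer would, in place of code of your own. Each camera call takes 0.05 s, during which the arm holds its last target. There are 200 camera calls.

## Working session

There is one attempt and no reset: what is moved stays moved. The work goes in short steps, Python scripts to look and compute and a shell command to move; the robot and the scene stay as the last step left them, time stands still between calls to the robot, and variables do not carry over. Pictures are saved under pics/ and viewed, at most 10 in all, crops included, and the job is handed in when it is done.

```bash
mkdir -p pics; ls; python3 - <<'E'
from cell import manip, optics
import cv2,numpy as np
print(manip.read_state())
for n in ("scene","side"):
    p,d=optics.camera(n); cv2.imwrite(f"pics/{n}0.png",p[:,:,::-1]); np.savez(f"pics/{n}0.npz",p=p,d=d)
    c=optics.calibration(n); print(n,c, (d>0).mean())
E
```

```text
pics
{'clock': 0.0, 'joints': array([ 1.08544549e+00,  3.00492013e-01,  1.52159300e+00,  4.21014913e-06,
        1.32070207e+00, -6.65918554e-02]), 'qd': array([ 0.00098772, -0.00083239, -0.00106617,  0.00070868, -0.00130843,
       -0.00038946]), 'effort': array([-7.49063183e-04, -5.31810093e+01, -3.52744353e+01,  7.07768602e-02,
        2.43422430e-02, -9.95453934e-05]), 'eef_pos': array([223.51663743, 502.23945511, 204.86981831]), 'eef_rot': array([-3.14040114e+00, -8.35497955e-05,  2.72283258e+00]), 'wrist_force': array([-0.52349605,  0.27465545,  0.25195083]), 'moment': array([-0.03180347,  0.03422591,  0.02804093]), 'finger_force': 0.0, 'finger_gap': 93.80615017816076}
scene {'camera_matrix': array([[561.92638553,   0.        , 314.96133668],
       [  0.        , 561.92638553, 233.84668575],
       [  0.        ,   0.        ,   1.        ]]), 'k1': -0.1759537158363493, 'R': array([[ 0.53392795, -0.84552376,  0.00324222],
       [-0.51384578, -0.32752171, -0.79290103],
       [ 0.67147856,  0.42168602, -0.60934181]]), 't': array([-313.90821256,  404.81648361,  979.30398426])} 0.983056640625
side {'camera_matrix': array([[475.77755296,   0.        , 325.53327012],
       [  0.        , 475.77755296, 235.86786974],
       [  0.        ,   0.        ,   1.        ]]), 'k1': -0.013095477292650457, 'R': array([[-0.92453416, -0.38046647,  0.02195127],
       [-0.25917668,  0.58548142, -0.76813993],
       [ 0.27939943, -0.71586086, -0.63990561]]), 't': array([556.34288481, 247.44764553, 802.24618908])} 0.9951627604166666
```

View pics/scene0.png

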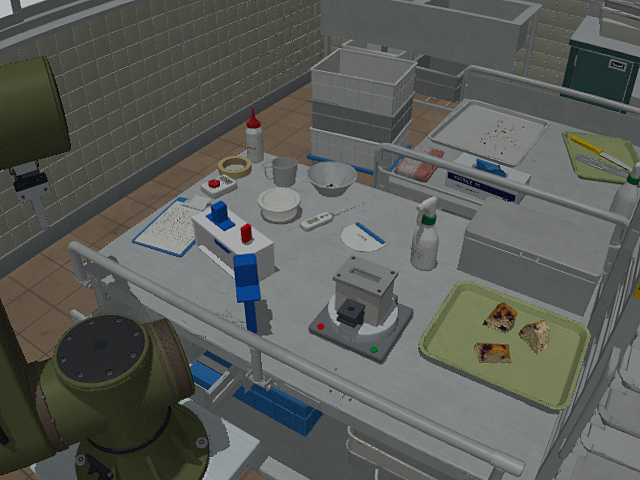

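View pics/side0.png

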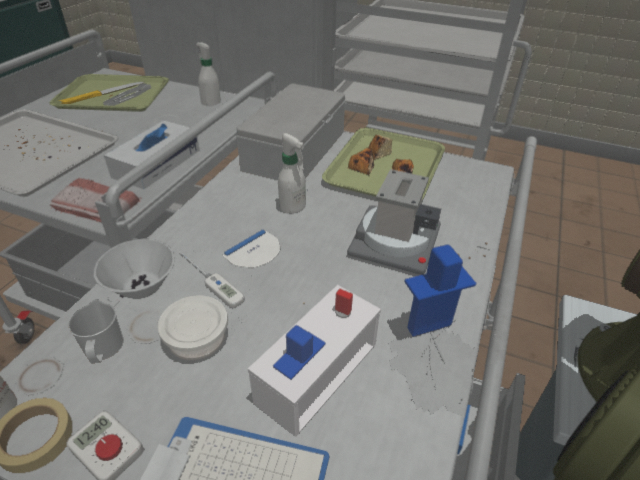

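Scene picture: the small pusher sits in the stand at (220,213) and the pin's red grip is at (246,233). The cutter's rim and slot are at (363,272), with its hasp at (350,312). In the side picture these are at (298,345), (343,302), (405,188) and (427,215).

Lookalikes for the pusher:
- The large blue pusher standing free at scene (247,290) / side (437,290), which is the larger size, so not wanted.
- The one in the stand at scene (220,213), which I choose.

Lookalikes for the pin: the red button on the timer at scene (214,184), and the red lamp on the cutter at (320,326). I choose the red flat grip at (246,233).

```bash
cat > h.py <<'E'
import numpy as np,cv2
from cell import manip,optics
def cloud(p,d,c):
    v,u=np.mgrid[:480,:640]
    n=cv2.undistortPoints(np.stack([u,v],-1).reshape(-1,1,2).astype(float),c["camera_matrix"],np.array([c["k1"],0,0,0.]))[:,0]
    z=d.reshape(-1,1); X=np.c_[n*z,z]
    return ((X-c["t"])@c["R"]).reshape(480,640,3)   # R^T(X-t)
def plane(uv,z,c):
    n=cv2.undistortPoints(np.array(uv,float).reshape(-1,1,2),c["camera_matrix"],np.array([c["k1"],0,0,0.]))[:,0]
    r=np.c_[n,np.ones(len(n))]@c["R"]; o=-c["R"].T@c["t"]
    return o+r*((z-o[2])/r[:,2])[:,None]
def rect(P):
    (x,y),(w,h),a=cv2.minAreaRect(P[:,:2].astype(np.float32)); return np.round([x,y,w,h,a],1)
E
python3 - <<'E'
from h import *
for n in ("scene","side"):
    f=np.load(f"pics/{n}0.npz"); p,d=f["p"],f["d"]; c=optics.calibration(n); W=cloud(p,d,c)
    hsv=cv2.cvtColor(p,cv2.COLOR_RGB2HSV); ok=(d>0)
    H,S,V=[hsv[...,i].astype(int) for i in range(3)]
    inb=ok&(W[...,0]>100)&(W[...,0]<900)&(abs(W[...,1])<700)&(W[...,2]<250)&(W[...,2]>20)
    for name,m in (("blue",inb&(H>105)&(H<130)&(S>140)),("red",inb&((H<8)|(H>172))&(S>150)),
                   ("top150",inb&(abs(W[...,2]-150)<5)&(S<60)),("z95",inb&(abs(W[...,2]-95)<5)&(S<60)),("z103dark",inb&(abs(W[...,2]-103)<4)&(V<90))):
        k,l,st,ce=cv2.connectedComponentsWithStats(m.astype(np.uint8))
        for i in range(1,k):
            if st[i,4]>40:
                P=W[l==i]; print(n,name,st[i,4],ce[i].round(),"mean",P.mean(0).round(1),"zmax",np.percentile(P[:,2],97).round(),"rect",rect(P))
                if name in("blue","red"):
                    q=P[P[:,2]>np.percentile(P[:,2],98)-5]; print("    topface",q.mean(0).round(1),rect(q))
E
```

```text
scene blue 436 [220. 216.] mean [534.6 241.1 120.1] zmax 147.0 rect [539.5 247.6  82.8  36.5  77.5]
    topface [538.6 247.8 145.8] [538.8 248.3  28.3  34.3  77.8]
scene blue 1345 [247. 286.] mean [359.6  21.4 133.9] zmax 189.0 rect [370.2  30.8  97.4  47.3  42. ]
    topface [375.7  35.7 187.7] [376.5  35.8  33.8  42.9  38.9]
scene red 68 [214. 183.] mean [741.4 450.6  32.5] zmax 37.0 rect [741.8 452.4  32.7  28.7   1.4]
    topface [741.7 452.7  34.5] [742.1 453.   27.2  33.1  73.8]
scene red 159 [246. 233.] mean [508.3 140.4 125.9] zmax 143.0 rect [511.  141.6  15.1  24.2  81.4]
    topface [510.7 141.3 142. ] [510.3 142.2  14.5  21.7  78.7]
scene top150 1446 [365. 275.] mean [ 502.  -175.5  151. ] zmax 154.0 rect [ 505.7 -173.4   91.7  112.3    2.1]
scene top150 54 [622. 260.] mean [ 853.6 -647.5  150. ] zmax 155.0 rect [ 857.7 -646.2   32.9   22.1   72. ]
scene top150 170 [611. 401.] mean [ 440.5 -693.7  149.7] zmax 154.0 rect [ 440.6 -692.9   13.9   57.    89.9]
scene top150 158 [597. 420.] mean [ 391.1 -679.4  147.4] zmax 153.0 rect [ 391.4 -675.1   43.9   26.7   39.6]
scene z
[... 1880 characters left out ...]
  3.300e+00  1.795e+02  3.000e-01]
side z95 76 [272. 148.] mean [ 869.9 -290.7   95.2] zmax 99.0 rect [ 8.702e+02 -2.920e+02  5.900e+01  8.500e+00  8.000e-01]
side z95 123 [291. 178.] mean [ 765.9 -186.2   94.9] zmax 99.0 rect [ 768.4 -193.3   56.8   36.2   31.2]
side z95 189 [401. 221.] mean [ 491.8 -131.6   95.3] zmax 100.0 rect [ 479.4 -135.1  124.1   29.8   23.3]
side z95 5118 [316. 344.] mean [528.6 218.1  95.6] zmax 98.0 rect [531.6 206.  223.3  92.   74.5]
side z103dark 275 [427. 213.] mean [ 446.8 -171.3  103.6] zmax 106.0 rect [ 446.4 -174.2   45.9   43.2    0.5]
side z103dark 53 [468. 460.] mean [283.3 315.4 104.5] zmax 107.0 rect [2.831e+02 3.155e+02 1.800e+00 5.020e+01 1.000e-01]
```

```bash
cat >> h.py <<'E'
from scipy.spatial.transform import Rotation as Ro
def go(pos,yaw,R=None):
    s=manip.read_state(); R0=Ro.from_euler('xyz',s["eef_rot"])
    T=Ro.from_euler('xyz',[np.pi,0,yaw])
    print("clk",s["clock"],"tcp",s["eef_pos"].round(1),s["eef_rot"].round(3),"gap",round(s["finger_gap"],1),"F",s["wrist_force"].round(1))
    print(" shift",R0.inv().apply(np.array(pos)-s["eef_pos"]).round(1),"turn",(R0.inv()*T).as_rotvec().round(3))
E
python3 - <<'E'
from h import *
c=optics.calibration("wrist"); s=manip.read_state(); R0=Ro.from_euler('xyz',s["eef_rot"])
print("cam in tool",R0.inv().apply(-c["R"].T@c["t"]-s["eef_pos"]), (c["R"]@R0.as_matrix()).round(2),c["camera_matrix"][0],c["k1"])
go([527,195,240],2.88)
E
```

```text
cam in tool [  76.95805269    0.44960548 -178.51877604] [[-0.    1.   -0.  ]
 [-0.96 -0.   -0.26]
 [-0.26  0.    0.96]] [334.31578314   0.         323.06206903] -0.06141474171595043
clk 0.1 tcp [223.5 502.3 205. ] [-3.141 -0.     2.723] gap 93.8 F [ 0.4  0.1 -0.4]
 shift [-402.2 -157.4  -34.9] turn [-0.001 -0.    -0.157]
```

```bash
python3 -m crank '[[60,0,0,-35,0,0,0],[60,-402,-157,-35,0,0,-0.157],[60,-402,-157,-35,0,0,-0.157],[60,-402,-157,-35,0,0,-0.157],[60,-402,-157,-35,0,0,-0.157],[60,-402,-157,-35,0,0,-0.157],[60,-402,-157,-35,0,0,-0.157],[60,-402,-157,-35,0,0,-0.157],[60,-402,-157,-35,0,0,-0.157],[60,-402,-157,-35,0,0,-0.157]]' && python3 -m crank '[[60,0,0,0,0,0,0],[60,0,0,0,0,0,0],[60,0,0,0,0,0,0]]'; python3 - <<'E'
from h import *
go([527,195,240],2.88)
c=optics.calibration("wrist");p,d=optics.camera("wrist");cv2.imwrite("pics/w1.png",p[:,:,::-1]);np.savez("pics/w1.npz",p=p,d=d,**{k:v for k,v in c.items()})
E
```

```text
clock: 1.1
eef_pos: [528.6, 193.1, 240.1]
eef_rot: [-3.141, -0.0, 2.878]
wrist_force: [-0.1, -0.3, 0.7]
finger_gap: 56.1
finger_force: 0.0
clock: 1.4
eef_pos: [526.5, 196.2, 240.4]
eef_rot: [-3.142, -0.0, 2.881]
wrist_force: [0.2, 0.0, 0.8]
finger_gap: 56.8
finger_force: 0.0
clk 1.4 tcp [526.5 196.2 240.4] [-3.142 -0.     2.881] gap 56.8 F [0.2 0.  0.8]
 shift [-0.8 -1.1  0.4] turn [-0.    -0.     0.001]
```

View pics/w1.png

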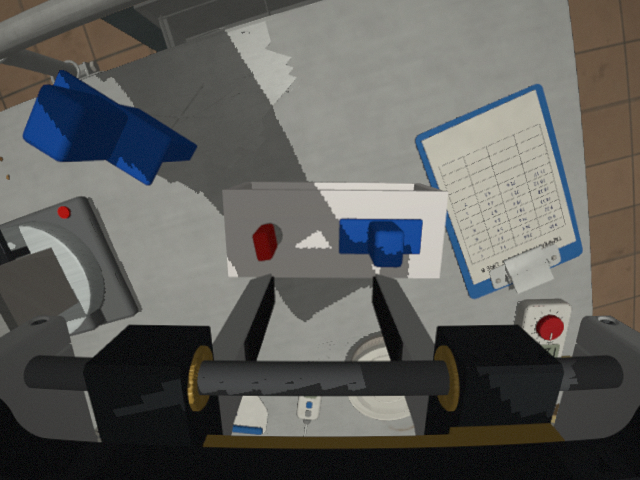

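The wrist picture confirms the choice: the red pin grip is at (265,242) and the small pusher at (385,240), both in the stand. The large pusher is at the upper left, around (110,125).

```bash
python3 - <<'E'
from h import *
f=np.load("pics/w1.npz"); c=f; W=cloud(f["p"],f["d"],c); hsv=cv2.cvtColor(f["p"],cv2.COLOR_RGB2HSV); H,S,V=[hsv[...,i].astype(int) for i in range(3)]
r=np.zeros(H.shape,bool); r[180:285,215:455]=True
red=r&((H<8)|(H>172))&(S>120); blue=r&(H>100)&(H<130)&(S>120); st=r&(S<50)&(abs(W[...,2]-95)<5)
for n,m,z in (("pin",red,141),("push",blue,146),("collar",blue,101),("stand",st,95)):
    q=W[m]; q=q[abs(q[:,2]-z)<4]; print(n,len(q),q.mean(0).round(1),rect(q))
E
```

```text
pin 422 [515.  145.2 140. ] [515.2 144.7  13.8  24.4  84.4]
push 1041 [543.4 249.7 145. ] [544.  249.9  25.8  32.   74.2]
collar 1736 [541.8 247.1 100.5] [544.5 250.3  81.1  34.9  74.9]
stand 14879 [527.7 201.   94.5] [533.2 206.9 221.   90.5  74.6]
```

```bash
python3 - <<'E'
from h import *
go([515.3,144.5,103],2.92)
E
```

```text
clk 1.45 tcp [526.4 196.4 240.5] [ 3.142 -0.     2.881] gap 56.1 F [-0.5 -0.3 -0.9]
 shift [ -2.6 -53.1 137.5] turn [ 0.    -0.    -0.039]
```

```bash
python3 -m crank '[[60,-2.5,-53,0,0,0,-0.04],[60,-2.5,-53,0,0,0,-0.04],[60,-2.5,-53,50,0,0,-0.04],[60,-2.5,-53,90,0,0,-0.04],[60,-2.5,-53,120,0,0,-0.04],[60,-2.5,-53,137,0,0,-0.04],[60,-2.5,-53,137,0,0,-0.04],[60,-2.5,-53,137,0,0,-0.04]]' && python3 -m crank '[[0,0,0,0,0,0,0],[0,0,0,0,0,0,0],[0,0,0,0,0,0,0],[0,0,0,0,0,0,0],[0,0,0,0,0,0,0],[0,0,0,0,0,0,0]]' 30
```

```text
clock: 2.25
eef_pos: [515.9, 144.4, 104.3]
eef_rot: [3.141, 0.001, 2.921]
wrist_force: [0.7, 1.0, 0.6]
finger_gap: 56.2
finger_force: 0.0
clock: 2.85
eef_pos: [515.8, 143.7, 103.5]
eef_rot: [3.142, 0.0, 2.92]
wrist_force: [-0.4, -0.6, 1.4]
finger_gap: 14.0
finger_force: 30.0
```

```bash
python3 -m crank '[[0,0,0,-50,0,0,0],[0,0,0,-100,0,0,0],[0,0,0,-115,0,0,0],[0,0,0,-115,0,0,0]]'; python3 - <<'E'
from h import *
go([410,-174,220],3.16)
E
```

```text
clock: 3.25
eef_pos: [516.6, 143.9, 220.8]
eef_rot: [3.14, 0.004, 2.92]
wrist_force: [0.2, 0.6, -1.8]
finger_gap: 13.5
finger_force: 30.0
clk 3.25 tcp [516.6 143.9 220.8] [3.14  0.004 2.92 ] gap 13.5 F [ 0.2  0.6 -1.8]
 shift [  34.  -333.5    0. ] turn [ 0.001  0.004 -0.24 ]
```

```bash
python3 -m crank '[[0,34,-333,0,0,0,-0.24],[0,34,-333,0,0,0,-0.24],[0,34,-333,0,0,0,-0.24],[0,34,-333,0,0,0,-0.24],[0,34,-333,0,0,0,-0.24],[0,34,-333,0,0,0,-0.24],[0,34,-333,0,0,0,-0.24],[0,34,-333,0,0,0,-0.24],[0,34,-333,0,0,0,-0.24],[0,34,-333,0,0,0,-0.24]]'&& python3 -m crank '[[0,0,0,0,0,0,0],[0,0,0,0,0,0,0],[0,0,0,0,0,0,0]]'; python3 - <<'E'
from h import *
go([410,-174,220],3.16)
c=optics.calibration("wrist");p,d=optics.camera("wrist");cv2.imwrite("pics/w2.png",p[:,:,::-1]);np.savez("pics/w2.npz",p=p,d=d,**{k:v for k,v in c.items()})
W=cloud(p,d,c); hsv=cv2.cvtColor(p,cv2.COLOR_RGB2HSV)
for n,z in(("rim",150),("ear",103)):
    m=(abs(W[...,2]-z)<4)&(abs(W[...,0]-475)<100)&(abs(W[...,1]+174)<80)&(d>0)
    k,l,st,ce=cv2.connectedComponentsWithStats(m.astype(np.uint8))
    for i in range(1,k):
        if st[i,4]>100: print(n,st[i],ce[i].round(),W[l==i].mean(0).round(1),rect(W[l==i]))
E
```

```text
clock: 4.25
eef_pos: [409.4, -172.8, 217.6]
eef_rot: [3.141, -0.001, -3.123]
wrist_force: [0.6, -0.1, -0.5]
finger_gap: 13.8
finger_force: 30.0
clock: 4.55
eef_pos: [409.5, -173.1, 218.4]
eef_rot: [3.142, -0.0, -3.122]
wrist_force: [0.5, -0.3, -1.7]
finger_gap: 13.8
finger_force: 30.0
clk 4.55 tcp [ 409.5 -173.1  218.4] [ 3.142 -0.    -3.122] gap 13.8 F [ 0.5 -0.3 -1.7]
 shift [-0.4 -0.9 -1.6] turn [ 0.    -0.     0.001]
rim [369 317  16   9 124] [377. 321.] [ 466.6 -126.8  149.1] [ 467.1 -127.3   13.     6.8   88.4]
rim [252 318  26   8 188] [264. 322.] [ 468.8 -219.9  149. ] [ 469.4 -219.9    6.4   20.9    1. ]
rim [308 335  31  18 356] [323. 346.] [ 491.  -171.1  149.4] [ 488.6 -170.9   25.6   17.4   89.9]
rim [300 396  47   8 372] [323. 400.] [ 545.5 -170.   149.5] [ 545.6 -170.     9.7   41.3    1.6]
ear [297 255  45  23 557] [316. 262.] [ 432.2 -178.9  102.4] [ 435.5 -176.    21.    41.6    2.4]
```

View pics/w2.png

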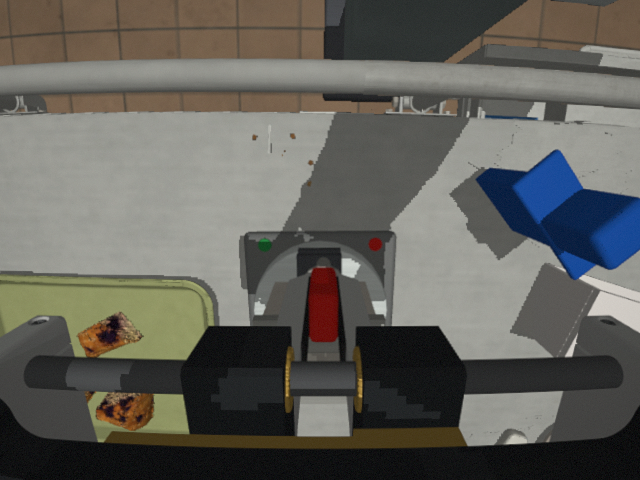

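The pin hides the hole at about (323,262), and the ear is at (316,262). I'll move aside for a clear view.

```bash
python3 -m crank '[[0,20,-50,-15,0,0,0],[0,20,-75,-15,0,0,0],[0,20,-75,-15,0,0,0],[0,20,-75,-15,0,0,0],[0,20,-75,-15,0,0,0]]'; python3 - <<'E'
from h import *
go([445,-174,175],3.16)
c=optics.calibration("wrist");p,d=optics.camera("wrist");np.savez("pics/w3.npz",p=p,d=d,**{k:v for k,v in c.items()})
cv2.imwrite("pics/w3.png",cv2.resize(p[220:460,320:520,::-1],None,fx=2.5,fy=2.5,interpolation=cv2.INTER_CUBIC))
W=cloud(p,d,c)
for n,z in(("rim",150),("ear",103)):
    m=(abs(W[...,2]-z)<4)&(abs(W[...,0]-475)<100)&(abs(W[...,1]+174)<80)&(d>0)
    k,l,st,ce=cv2.connectedComponentsWithStats(m.astype(np.uint8))
    for i in range(1,k):
        if st[i,4]>100: print(n,st[i],ce[i].round(),W[l==i].mean(0).round(1),rect(W[l==i]))
E
```

```text
clock: 5.1
eef_pos: [390.8, -248.2, 233.3]
eef_rot: [3.141, -0.0, -3.123]
wrist_force: [-0.1, 0.1, -0.4]
finger_gap: 13.9
finger_force: 30.0
clk 5.1 tcp [ 390.8 -248.2  233.3] [ 3.141 -0.    -3.123] gap 13.9 F [-0.1  0.1 -0.4]
 shift [-55.6  73.2  58.3] turn [ 0. -0.  0.]
rim [442 329  22  30 355] [455. 339.] [ 473.1 -127.5  149.4] [ 474.5 -123.9   34.8   16.    34.2]
rim [340 396   8  15 105] [343. 403.] [ 543.5 -225.8  149.5] [ 543.5 -225.4   17.6    6.7    3.3]
ear [ 367  269   75   47 1963] [395. 293.] [ 449.3 -174.5  102.4] [ 447.7 -163.5   47.7   75.8    1. ]
```

View pics/w3.png

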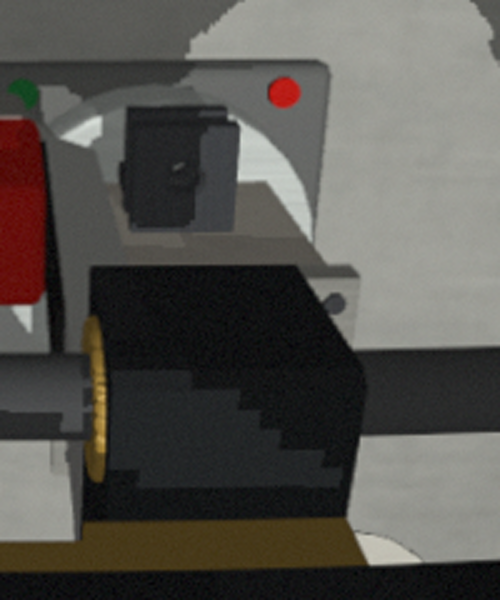

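The crop shows the dark upper ear, with the hole at about crop (178,170), which is image pixel (391,288). I'll check it with depth.

```bash
python3 - <<'E'
from h import *
f=np.load("pics/w3.npz"); W=cloud(f["p"],f["d"],f); g=f["p"].mean(2)
V=g[275:302,370:402].round().astype(int); Z=W[275:302,370:402,2].round().astype(int)
print("gray rows 280-297, cols 378-402");print(g[280:297,378:402].round().astype(int)); print(Z[5:22,8:])
m=np.zeros(g.shape,bool);m[255:315,365:402]=True; m&=(abs(W[...,2]-103)<3)&(g<75)
P=W[m];print(len(P),rect(P),P.min(0).round(1),P.max(0).round(1))
print(plane([[391,288],[392,288],[391,287]],103,f).round(1))
for n in("scene","side"):
    q=np.load(f"pics/{n}0.npz");c=optics.calibration(n);Wn=cloud(q["p"],q["d"],c);gg=q["p"].mean(2)
    mm=(abs(Wn[...,2]-103)<3)&(abs(Wn[...,0]-447)<35)&(abs(Wn[...,1]+174)<35)&(gg<90); print(n,mm.sum(),rect(Wn[mm]))
E
```

```text
gray rows 280-297, cols 378-402
[[35 32 35 35 36 37 35 38 36 35 39 37 39 38 40 38 39 39 34 37 33 40 62 68]
 [39 36 37 39 39 36 37 39 38 39 38 38 34 38 39 39 36 36 33 38 34 38 62 69]
 [38 37 37 37 36 35 36 38 36 36 36 36 39 37 38 37 38 35 37 41 37 40 61 67]
 [34 36 38 34 36 36 36 34 38 34 36 35 35 38 36 36 37 34 35 37 37 39 63 69]
 [35 36 37 37 34 36 37 37 41 36 34 38 37 36 38 38 32 31 35 33 34 36 61 69]
 [36 35 35 39 37 36 36 36 34 35 36 41 42 56 67 54 36 30 35 34 35 36 59 66]
 [37 37 38 35 36 38 39 38 36 34 36 55 76 74 63 48 32 30 34 32 32 42 61 66]
 [35 36 35 36 36 37 39 38 35 31 37 59 71 57 43 33 36 35 37 34 35 45 54 63]
 [35 37 36 36 40 38 38 38 36 33 32 43 39 29 33 30 34 36 36 34 34 42 51 60]
 [35 34 36 38 38 38 37 34 36 35 30 31 31 27 33 33 31 33 37 41 32 40 47 47]
 [36 38 34 37 36 36 37 38 35 34 33 34 34 36 35 36 33 36 35 39 31 32 47 50]
 [40 38 36 38 35 38 36 36 35 32 43 36 39 33 37 33 40 37 33 33 27 33 50 50]
 [36 33 35 35 36 38 37 37 37 37 38 37 42 42 40 38 34 38 35 33 32 38 52 52]
 [37 36 37 38 38 38 36 36 33 35 39 36 42 38 37 39 40 34 31 30 31 41 52 54]
 [32 38 37 31 38 4
[... 1476 characters left out ...]
4  83  85  83  83
   82  96  96 100 101 102]
 [102 103 103 102 102 103 102 102 102  97  84  84  82  83  83  82  82  85
   95  98  99 101 101 102]
 [103 102 103 101 102 102 104 102 102 100  97  95  83  84  83  84  95  96
   99  99 100 100 103 103]
 [104 102 103 103 103 101 101 103 102 102 101  99  96  97  96  97  97  98
  100 100 101 101 103 102]
 [103 102 102 102 103 103 102 104 103 101 102 101 100  98  98  99  99  99
  100 101 412 103 102 101]]
1154 [ 447.9 -182.7   48.3   30.1    4.3] [ 424. -198.  100.] [ 471.2 -165.9  104.5]
[[ 443.7 -178.8  103. ]
 [ 443.7 -177.8  103. ]
 [ 442.6 -178.9  103. ]]
scene 323 [ 444.5 -174.6   50.6   45.3    1.6]
side 261 [ 446.6 -174.4   45.8   43.8    1.8]
```

```bash
python3 - <<'E'
from h import *
f=np.load("pics/w3.npz"); W=cloud(f["p"],f["d"],f)
m=np.zeros((480,640),np.uint8); m[284:298,385:400]=(W[284:298,385:400,2]<98.5); 
cs=max(cv2.findContours(m,0,1)[0],key=len); e=cv2.minAreaRect(cs);print(e, plane([e[0]],103,f).round(1))
go([445.8,-175.8,168],3.16)
E
```

```text
((392.7500305175781, 290.25), (9.899494171142578, 12.020814895629883), 45.0) [[ 446.1 -176.9  103. ]]
clk 5.15 tcp [ 390.9 -248.2  233.3] [ 3.141 -0.    -3.122] gap 13.5 F [ 0.4 -0.2 -0.6]
 shift [-56.3  71.3  65.3] turn [ 0.    -0.     0.001]
```

```bash
python3 -m crank '[[0,-40,45,0,0,0,0],[0,-56,71,0,0,0,0],[0,-56,71,0,0,0,0],[0,-56,71,40,0,0,0],[0,-56,71,65,0,0,0],[0,-56,71,65,0,0,0],[0,-56,71,65,0,0,0],[0,-56,71,65,0,0,0]]'; python3 - <<'E'
from h import *
go([445.8,-175.8,168],3.16)
ims=[]
for n in("scene","side"):
    p,d=optics.camera(n);c=optics.calibration(n);np.savez(f"pics/{n}1.npz",p=p,d=d)
    T=manip.read_state()["eef_pos"]
    X=np.array([446,-175,115.])@c["R"].T+c["t"];u=c["camera_matrix"]@(X/X[2]);u=u[:2].astype(int);print(n,u)
    ims.append(cv2.resize(p[u[1]-35:u[1]+35,u[0]-35:u[0]+35,::-1],(400,400),interpolation=cv2.INTER_CUBIC))
cv2.imwrite("pics/f1.png",np.hstack(ims))
E
```

```text
clock: 5.95
eef_pos: [446.0, -177.4, 170.1]
eef_rot: [-3.14, 0.002, -3.123]
wrist_force: [1.1, -0.5, -0.2]
finger_gap: 13.7
finger_force: 30.0
clk 5.95 tcp [ 446.  -177.4  170.1] [-3.140e+00  2.000e-03 -3.123e+00] gap 13.7 F [ 1.1 -0.5 -0.2]
 shift [0.2 1.6 2.1] turn [-0.001  0.002 -0.   ]
scene [350 304]
side [429 207]
```

View pics/f1.png

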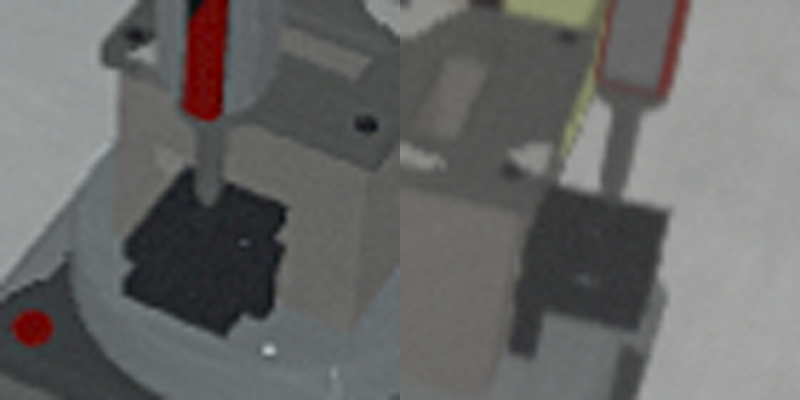

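The crops show the pin shank above the ear, with its tip at scene (351,305) and side (431,206). I'll check it against the ear as each camera sees it.

```bash
python3 - <<'E'
from h import *
for n,uv in(("scene",[351.2,304.7]),("side",[431.1,206])):
    c=optics.calibration(n); f=np.load(f"pics/{n}1.npz");W=cloud(f["p"],f["d"],c)
    f0=np.load(f"pics/{n}0.npz"); 
    m=np.zeros((480,640),bool);u,v=map(int,uv);m[v-30:v+2,u-15:u+15]=True
    m&=(f["d"]<f0["d"]-25)&(W[...,2]>116)&(W[...,2]<150)&(abs(W[...,0]-446)<12)&(abs(W[...,1]+176)<12)
    P=W[m]; print(n,"tip at z=116.6:",plane([uv],116.6,c).round(1),"shank near surface",len(P),P.mean(0).round(1), "view dir",(P.mean(0)-(-c["R"].T@c["t"])).round())
    W0=cloud(f0["p"],f0["d"],c);g=f0["p"].mean(2)
    r=(abs(W0[...,2]-150)<3)&(abs(W0[...,0]-506)<50)&(abs(W0[...,1]+174)<62); lo=(abs(W0[...,0]-506)<14)&(abs(W0[...,1]+174)<38)&(W0[...,2]<140)&(f0["d"]>0)
    print("   rim",rect(W0[r])," ears holes pix:",[ (int(x),int(y)) for y,x in np.argwhere((abs(W0[...,0]-446)<7)&(abs(W0[...,1]+174)<7)&(W0[...,2]<98)&(f0["d"]>0))])
E
```

```text
scene tip at z=116.6: [[ 442.8 -177.8  116.6]] shank near surface 46 [ 440.3 -177.4  136.9] view dir [ 722.  368. -782.]
   rim [ 505.8 -173.4   91.5  112.3    2.1]  ears holes pix: [(349, 308), (350, 308), (351, 308), (345, 325), (346, 325), (345, 326), (347, 326), (348, 326), (349, 326), (348, 327), (349, 327), (350, 327), (349, 328), (351, 328), (339, 465), (338, 466), (339, 466), (340, 466), (341, 466), (342, 466), (337, 467), (338, 467), (339, 467), (340, 467), (342, 467), (337, 468), (338, 468), (339, 468), (340, 468), (341, 468), (342, 468), (339, 469), (340, 469), (341, 469), (341, 470)]
side tip at z=116.6: [[ 442.9 -178.7  116.6]] shank near surface 58 [ 444.2 -174.5  135.7] view dir [  90. -816. -556.]
   rim [ 506.5 -174.3   84.3  114.6    1.4]  ears holes pix: [(426, 212), (430, 213), (424, 220), (427, 221), (428, 221), (429, 221), (428, 222), (422, 229), (423, 229), (424, 229), (425, 229), (422, 230), (423, 230), (424, 230), (425, 230), (426, 230), (427, 230), (428, 230), (421, 231), (422, 231), (423, 231), (424, 231), (425, 231), (426, 231), (427, 231), (422, 232), (423, 232), (424, 232), (425, 232), (426, 232), (427, 232), (423, 233), (426, 233), (427, 233)]
```

```bash
python3 -m crank '[[0,-1,1.2,0,0,0,0],[0,-1,1.2,6,0,0,0],[0,-1,1.2,12,0,0,0],[0,-1,1.2,17,0,0,0],[0,-1,1.2,21,0,0,0],[0,-1,1.2,24,0,0,0],[0,-1,1.2,26,0,0,0],[0,-1,1.2,26,0,0,0],[0,-1,1.2,26,0,0,0]]'; python3 - <<'E'
from h import *
go([447,-176,111.5],3.16)
E
```

```text
clock: 6.95
eef_pos: [446.5, -175.8, 142.4]
eef_rot: [-3.141, 0.0, -3.123]
wrist_force: [2.8, -1.2, -2.1]
finger_gap: 13.7
finger_force: 30.0
clk 6.95 tcp [ 446.5 -175.8  142.4] [-3.141  0.    -3.123] gap 13.7 F [ 2.8 -1.2 -2.1]
 shift [-0.5 -0.2 30.9] turn [-0.  0. -0.]
```

```bash
python3 -m crank '[[0,-0.8,-0.3,0,0,0,0],[0,-0.8,-0.3,4,0,0,0],[0,-0.8,-0.3,8,0,0,0],[0,-0.8,-0.3,12,0,0,0],[0,-0.8,-0.3,15,0,0,0],[0,-0.8,-0.3,18,0,0,0],[0,-0.8,-0.3,18,0,0,0]]'; python3 - <<'E'
from h import *
go([447,-176,111.5],3.16)
E
```

```text
clock: 7.65
eef_pos: [447.0, -176.0, 124.0]
eef_rot: [3.141, -0.001, -3.123]
wrist_force: [0.4, 0.3, -1.4]
finger_gap: 13.6
finger_force: 30.0
clk 7.65 tcp [ 447. -176.  124.] [ 3.141e+00 -1.000e-03 -3.123e+00] gap 13.6 F [ 0.4  0.3 -1.4]
 shift [ 0.  -0.  12.5] turn [ 0.    -0.001 -0.   ]
```

Tip is now in the lower ear with no force. Lowering to the collar.

```bash
python3 -m crank '[[0,0,0,4,0,0,0],[0,0,0,8,0,0,0],[0,0,0,10,0,0,0],[0,0,0,12,0,0,0],[0,0,0,12.5,0,0,0],[0,0,0,12.5,0,0,0]]'
```

```text
clock: 8.25
eef_pos: [447.2, -176.1, 111.9]
eef_rot: [3.142, -0.0, -3.123]
wrist_force: [-0.3, 0.6, -0.0]
finger_gap: 13.5
finger_force: 30.0
```

```bash
python3 -m crank '[[45,0,0,0,0,0,0],[45,0,0,0,0,0,0],[45,0,0,0,0,0,0],[45,0,0,0,0,0,0],[45,0,0,-20,0,0,0],[45,0,0,-60,0,0,0],[60,0,0,-110,0,0,0],[60,0,0,-125,0,0,0],[60,0,0,-125,0,0,0],[60,0,0,-125,0,0,0]]'; python3 - <<'E'
from h import *
go([543.5,249.8,235],2.88)
ims=[]
for n in("scene","side"):
    p,d=optics.camera(n);c=optics.calibration(n);np.savez(f"pics/{n}2.npz",p=p,d=d);W=cloud(p,d,c)
    H,S,V=[x.astype(int) for x in cv2.split(cv2.cvtColor(p,cv2.COLOR_RGB2HSV))]
    m=(d>0)&((H<8)|(H>172))&(S>110)&(abs(W[...,0]-446)<40)&(abs(W[...,1]+175)<40)&(W[...,2]>90); P=W[m]
    print(n,len(P),P[:,2].min().round(1),np.percentile(P[:,2],98).round(1)); q=P[P[:,2]>np.percentile(P[:,2],98)-4];print(q.mean(0).round(1),rect(q))
E
```

```text
clock: 9.25
eef_pos: [446.9, -175.9, 235.9]
eef_rot: [3.141, -0.001, -3.123]
wrist_force: [1.2, -0.3, -0.5]
finger_gap: 56.2
finger_force: 0.0
clk 9.25 tcp [ 446.9 -175.9  235.9] [ 3.141e+00 -1.000e-03 -3.123e+00] gap 56.2 F [ 1.2 -0.3 -0.5]
 shift [-104.3  423.9    1. ] turn [ 0.    -0.001  0.28 ]
scene 204 104.0 152.1
[ 442.2 -176.7  155.2] [ 435.9 -180.2   42.7   20.5   33.3]
side 220 108.2 150.8
[ 445.8 -171.6  149.2] [ 445.7 -172.2   23.1   11.1    0.9]
```

```bash
python3 -m crank '[[80,20,0,-45,0,0,0],[80,25,0,-60,0,0,0],[80,25,0,-60,0,0,0],[80,25,0,-60,0,0,0],[80,25,0,-60,0,0,0]]'; python3 - <<'E'
from h import *
go([543.5,249.8,235],2.88)
c=optics.calibration("wrist");p,d=optics.camera("wrist");np.savez("pics/w4.npz",p=p,d=d,**{k:v for k,v in c.items()})
cv2.imwrite("pics/w4.png",cv2.resize(p[200:440,200:440,::-1],None,fx=2.5,fy=2.5))
W=cloud(p,d,c)
m=(abs(W[...,2]-150)<4)&(abs(W[...,0]-506)<55)&(abs(W[...,1]+174)<65)&(d>0); print("rim",m.sum(),rect(W[m]))
s=(W[...,2]<143)&(abs(W[...,0]-506)<20)&(abs(W[...,1]+175)<42)&(d>0)
k,l,st,ce=cv2.connectedComponentsWithStats(s.astype(np.uint8))
for i in range(1,k):
    if st[i,4]>50:
        cs=cv2.findContours((l==i).astype(np.uint8),0,1)[0][0]; print(st[i],ce[i],"slot",rect(plane(cs.reshape(-1,2),150,c)))
r=(abs(W[...,0]-446)<25)&(abs(W[...,1]+175)<25)&(W[...,2]>143)&(W[...,2]<156)&(p[...,0]>1.6*p[...,1]); print("pin top",r.sum(),W[r].mean(0).round(1))
E
```

```text
clock: 9.85
eef_pos: [422.1, -176.3, 295.1]
eef_rot: [3.14, -0.003, -3.123]
wrist_force: [0.8, -0.4, -0.7]
finger_gap: 75.6
finger_force: 0.0
clk 9.85 tcp [ 422.1 -176.3  295.1] [ 3.140e+00 -3.000e-03 -3.123e+00] gap 75.6 F [ 0.8 -0.4 -0.7]
 shift [-129.4  423.7   60.4] turn [ 0.001 -0.003  0.28 ]
rim 6657 [ 500.9 -174.5   99.8  109.6    1.4]
[295 301  57  15 770] [322.68181818 308.12597403] slot [ 505.  -174.3   16.4   59.5    1. ]
pin top 307 [ 446.1 -175.2  148. ]
```

View pics/w4.png

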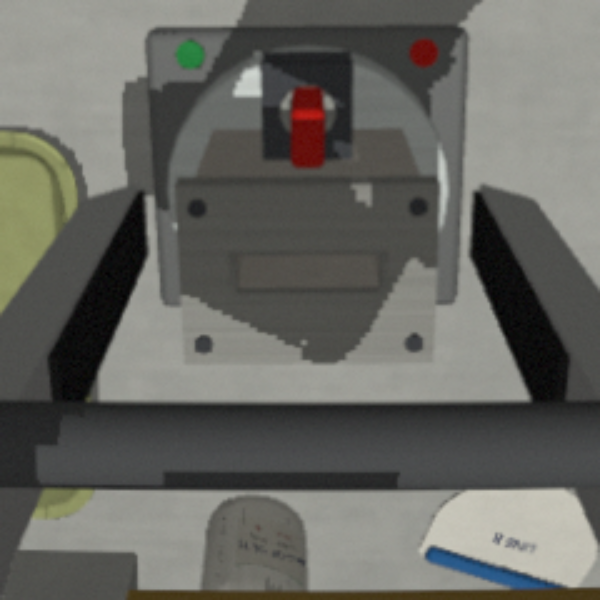

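The crop shows the pin seated, with its collar on the ear at (308,120) and the slot at (310,272). The slot measures (505,-174) from the wrist view and (507,-174.6) from the seated pin, so the two agree. Now the pusher.

```bash
python3 -m crank '[[60,-129,424,30,0,0,0.27],[60,-129,424,30,0,0,0.27],[60,-129,424,30,0,0,0.27],[60,-129,424,30,0,0,0.27],[60,-129,424,30,0,0,0.27],[60,-129,424,30,0,0,0.27],[60,-129,424,30,0,0,0.27],[60,-129,424,30,0,0,0.27],[60,-129,424,30,0,0,0.27],[60,-129,424,30,0,0,0.27]]' && python3 -m crank '[[60,0,0,0,0,0,0],[60,0,0,0,0,0,0],[60,0,0,0,0,0,0]]'; python3 - <<'E'
from h import *
go([543.8,249.9,106],2.873)
c=optics.calibration("wrist");p,d=optics.camera("wrist");W=cloud(p,d,c)
H,S,V=[x.astype(int) for x in cv2.split(cv2.cvtColor(p,cv2.COLOR_RGB2HSV))]
m=(d>0)&(H>100)&(H<130)&(S>120)&(abs(W[...,0]-543)<60)&(abs(W[...,1]-250)<60)
for z in(146,101): P=W[m&(abs(W[...,2]-z)<4)]; print(z,len(P),rect(P))
E
```

```text
clock: 10.9
eef_pos: [543.2, 254.0, 264.0]
eef_rot: [-3.14, -0.003, 2.894]
wrist_force: [-0.9, -0.8, -1.6]
finger_gap: 56.5
finger_force: 0.0
clock: 11.2
eef_pos: [543.5, 248.4, 267.2]
eef_rot: [3.142, 0.0, 2.888]
wrist_force: [0.2, 0.0, 0.0]
finger_gap: 56.6
finger_force: 0.0
clk 11.2 tcp [543.5 248.4 267.2] [3.142 0.    2.888] gap 56.6 F [0.2 0.  0. ]
 shift [  0.2   1.5 161.2] turn [0.    0.    0.015]
146 876 [544.4 251.   25.2  32.3  75. ]
101 1622 [544.6 250.4  80.2  34.6  74.7]
```

```bash
python3 -m crank '[[60,0,2,40,0,0,0.01],[60,0,2,80,0,0,0.01],[60,0,2,110,0,0,0.01],[60,0,2,135,0,0,0.01],[60,0,2,150,0,0,0.01],[60,0,2,161,0,0,0.01],[60,0,2,161,0,0,0.01],[60,0,2,161,0,0,0.01]]' && python3 -m crank '[[0,0,0,0,0,0,0],[0,0,0,0,0,0,0],[0,0,0,0,0,0,0],[0,0,0,0,0,0,0],[0,0,0,0,0,0,0],[0,0,0,0,0,0,0]]' 50
```

```text
clock: 12.05
eef_pos: [544.5, 251.7, 107.0]
eef_rot: [3.141, 0.001, 2.88]
wrist_force: [-0.1, -0.5, 0.1]
finger_gap: 56.3
finger_force: 0.0
clock: 12.65
eef_pos: [544.0, 251.6, 106.2]
eef_rot: [-3.142, 0.0, 2.88]
wrist_force: [-1.9, -1.3, 3.4]
finger_gap: 25.6
finger_force: 50.0
```

```bash
python3 -m crank '[[0,0,0,-20,0,0,0],[0,0,0,-60,0,0,0],[0,0,0,-110,0,0,0],[0,0,0,-150,0,0,0],[0,0,0,-172,0,0,0],[0,0,0,-172,0,0,0],[0,0,0,-172,0,0,0]]'; python3 - <<'E'
from h import *
go([506.8,-174.6,278],3.1416+0.022)
E
```

```text
clock: 13.35
eef_pos: [543.7, 251.7, 276.4]
eef_rot: [-3.141, -0.001, 2.88]
wrist_force: [0.6, -0.2, -3.0]
finger_gap: 25.8
finger_force: 50.0
clk 13.35 tcp [543.7 251.7 276.4] [-3.141e+00 -1.000e-03  2.880e+00] gap 25.8 F [ 0.6 -0.2 -3. ]
 shift [ -74.6 -421.3   -1.3] turn [-0.001 -0.001 -0.284]
```

```bash
python3 -m crank '[[0,-74.5,-421,0,0,0,-0.284],[0,-74.5,-421,0,0,0,-0.284],[0,-74.5,-421,0,0,0,-0.284],[0,-74.5,-421,0,0,0,-0.284],[0,-74.5,-421,0,0,0,-0.284],[0,-74.5,-421,0,0,0,-0.284],[0,-74.5,-421,0,0,0,-0.284],[0,-74.5,-421,0,0,0,-0.284],[0,-74.5,-421,0,0,0,-0.284],[0,-74.5,-421,0,0,0,-0.284]]' && python3 -m crank '[[0,0,0,0,0,0,0],[0,0,0,0,0,0,0],[0,0,0,0,0,0,0],[0,0,0,0,0,0,0]]'; python3 - <<'E'
from h import *
go([506.8,-174.6,256],3.1416+0.022)
for n in("scene","side"):
    p,d=optics.camera(n);c=optics.calibration(n);W=cloud(p,d,c)
    H,S,V=[x.astype(int) for x in cv2.split(cv2.cvtColor(p,cv2.COLOR_RGB2HSV))]
    m=(d>0)&(H>100)&(H<130)&(S>120)&(abs(W[...,0]-506)<70)&(abs(W[...,1]+175)<70)&(W[...,2]>155)
    P=W[m];print(n,len(P),P[:,2].min().round(1))
    q=P[(P[:,2]>195)&(P[:,2]<250)]; print(" blade",q.mean(0).round(1),rect(q))
    q=P[(P[:,2]>260)&(P[:,2]<285)]; print(" collar",rect(q))
E
```

```text
clock: 14.35
eef_pos: [505.8, -177.3, 275.2]
eef_rot: [3.14, -0.004, -3.123]
wrist_force: [0.6, 0.4, -2.5]
finger_gap: 25.6
finger_force: 50.0
clock: 14.75
eef_pos: [507.1, -173.4, 277.8]
eef_rot: [3.142, -0.0, -3.118]
wrist_force: [0.9, -0.0, -2.4]
finger_gap: 25.7
finger_force: 50.0
clk 14.75 tcp [ 507.1 -173.4  277.8] [ 3.142 -0.    -3.118] gap 25.7 F [ 0.9 -0.  -2.4]
 shift [ 0.3 -1.2 21.8] turn [ 0.    -0.     0.001]
scene 1599 182.7
 blade [ 498.9 -176.5  223.2] [ 498.6 -174.7   19.6   60.2   13.3]
 collar [ 503.5 -173.8   39.    80.7    3.6]
side 626 185.4
 blade [ 503.6 -148.6  223. ] [ 505.4 -164.1   14.2   46.9    1. ]
 collar [ 504.5 -169.2   79.7   32.7   88.7]
```

```bash
python3 -m crank '[[0,0,-1.5,8,0,0,0],[0,0,-1.5,16,0,0,0],[0,0,-1.5,24,0,0,0],[0,0,-1.5,28,0,0,0],[0,0,-1.5,32,0,0,0],[0,0,-1.5,35,0,0,0],[0,0,-1.5,38,0,0,0],[0,0,-1.5,38,0,0,0],[0,0,-1.5,38,0,0,0]]'
```

```text
clock: 15.75
eef_pos: [507.0, -175.8, 240.1]
eef_rot: [-3.142, 0.0, -3.119]
wrist_force: [-0.1, 0.1, -2.4]
finger_gap: 25.7
finger_force: 50.0
```

```bash
python3 -m crank '[[0,0,0,2,0,0,0],[0,0,0,4,0,0,0],[0,0,0,6,0,0,0],[0,0,0,8,0,0,0],[0,0,0,10,0,0,0],[0,0,0,10,0,0,0]]'
```

```text
clock: 16.35
eef_pos: [506.9, -175.7, 229.6]
eef_rot: [3.141, -0.001, -3.119]
wrist_force: [0.7, -0.5, -2.7]
finger_gap: 25.7
finger_force: 50.0
```

```bash
python3 -m crank '[[0,0,0,5,0,0,0],[0,0,0,10,0,0,0],[0,0,0,15,0,0,0],[0,0,0,20,0,0,0],[0,0,0,25,0,0,0],[0,0,0,30,0,0,0],[0,0,0,34,0,0,0],[0,0,0,38,0,0,0],[0,0,0,40,0,0,0],[0,0,0,40,0,0,0]]'
```

```text
clock: 17.35
eef_pos: [506.9, -175.7, 189.7]
eef_rot: [3.141, -0.0, -3.119]
wrist_force: [0.0, 0.7, -2.4]
finger_gap: 25.4
finger_force: 50.0
```

Free all the way. Next I press the gate, where the collar should seat at TCP z of about 161.

```bash
python3 -m crank '[[0,0,0,5,0,0,0],[0,0,0,10,0,0,0],[0,0,0,14,0,0,0],[0,0,0,18,0,0,0],[0,0,0,21,0,0,0],[0,0,0,24,0,0,0],[0,0,0,26,0,0,0],[0,0,0,26,0,0,0]]' 60
```

```text
clock: 18.15
eef_pos: [507.1, -175.8, 163.9]
eef_rot: [-3.141, 0.0, -3.119]
wrist_force: [0.2, 0.3, 4.6]
finger_gap: 25.8
finger_force: 60.0
```

```bash
python3 -m crank '[[0,0,0,1,0,0,0],[0,0,0,2,0,0,0],[0,0,0,2.5,0,0,0],[0,0,0,2.5,0,0,0],[0,0,0,2.5,0,0,0]]'
```

```text
clock: 18.65
eef_pos: [507.1, -175.8, 161.7]
eef_rot: [-3.141, 0.0, -3.119]
wrist_force: [1.0, 1.0, 5.5]
finger_gap: 25.5
finger_force: 60.0
```

```bash
python3 -m crank '[[0,0,0,0.5,0,0,0],[0,0,0,1,0,0,0],[0,0,0,1.5,0,0,0],[0,0,0,1.5,0,0,0],[0,0,0,1.5,0,0,0]]'
```

```text
clock: 19.15
eef_pos: [507.2, -175.8, 161.1]
eef_rot: [-3.141, 0.001, -3.119]
wrist_force: [-3.9, 3.2, 15.4]
finger_gap: 25.8
finger_force: 60.0
```

The force jumped from 5.5 N to 15 N while the tool moved only 0.6 mm, so the collar is on the rim. I'll look before handing in.

```bash
python3 - <<'E'
from h import *
ims=[]
for n,b in(("scene",(360,285)),("side",(408,195))):
    p,d=optics.camera(n);c=optics.calibration(n);W=cloud(p,d,c)
    H,S,V=[x.astype(int) for x in cv2.split(cv2.cvtColor(p,cv2.COLOR_RGB2HSV))]
    bl=(d>0)&(H>100)&(H<130)&(S>120)&(abs(W[...,0]-506)<60)&(abs(W[...,1]+175)<60)
    P=W[bl]; print(n,"blue zmin",np.percentile(P[:,2],2).round(1),"collar",rect(P[P[:,2]<160]))
    m=(d>0)&((H<8)|(H>172))&(S>110)&(abs(W[...,0]-446)<25)&(abs(W[...,1]+175)<25)&(W[...,2]>90); P=W[m]; print(" pin z",np.percentile(P[:,2],[2,98]).round(1),P.mean(0).round(1))
    ims.append(cv2.resize(p[b[1]-55:b[1]+55,b[0]-55:b[0]+55,::-1],(400,400),interpolation=cv2.INTER_CUBIC))
cv2.imwrite("pics/f2.png",np.hstack(ims)); print(manip.read_state()["wrist_force"])
E
```

```text
scene blue zmin 153.4 collar [ 503.6 -175.4   37.4   82.1    2.7]
 pin z [109.4 152.8] [ 440.1 -177.7  136.7]
side blue zmin 153.9 collar [ 506.1 -169.3   33.9   75.3    1.1]
 pin z [110.8 151. ] [ 445.1 -169.9  132.3]
[-4.28167281  1.18032662 15.27879669]
```

View pics/f2.png

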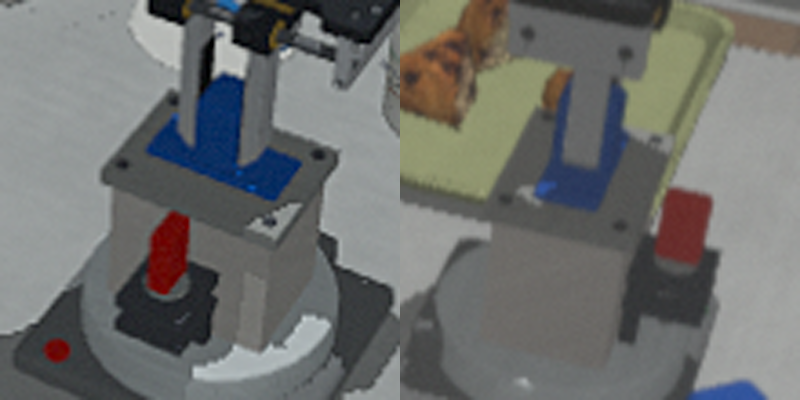

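The picture shows the pin's collar on the ear, at left crop (167,285). The pusher's collar lies flat on the rim at (225,160), with the fingers still gripping it and the pin not touched.

```bash
python3 -c "
from cell import manip
print(manip.sign_off())"
```

```text
the job is handed in; nothing more can be done
None
```

The job is handed in at about 19 s on the clock, but no verdict came back: the lock pin is down through both ears and released, and the pusher is gripped at 60 N and held with its collar on the rim.

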